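Mark a brass seal in the pedal marking jig

ROBOT

A 6-joint arm with a two-finger parallel gripper is mounted at the origin on the work surface. World frame = base frame: x ahead of the robot, y to its left, z up, the work surface at z = 0. Lengths are in m, angles in rad, forces in N, time in s.
With the tool pointing down it reaches from about 0.4 to 0.825 m from the base axis. Payload 7 kg.
Tool frame: the origin (TCP) lies at the very end of the fingers, on their centre line; the grasp point (between the pads) lies 19 mm behind it; z points along the fingers, y is the line along which they close (so a half turn about z gives the same grasp; the last joint's range is limited). The gripper opens to 85 mm and grips with 20 to 120 N. Pads are 22 mm wide; open, the fingers measure 114 mm over their backs; the gripper's body (76 mm by 85 mm) begins 54 mm behind the grasp point. The pads swing forward as they close: fully open they stand 13 mm farther back than shut.
Start: joints at [1.537, 0.359, 0.012, 0, -1.224, -0.288], TCP at [0.213, 0.64, 0.231] pointing down, gripper open.
Joint ranges: [-3.07, 3.07], [-1.43, 2.12], [-1.02, 1.25], [-3.03, 1.67], [-3.05, -0], [-3.03, 3.03]. Speed limits (rad/s): [2.39, 2.39, 3.01, 3.14, 3.14, 3.14].

INTERFACE

Orientations are given as a rotation vector (axis times angle).
In Python, from plant import robot gives the robot as it stands.
- The arm moves only by the shell command python3 -m jog 'ROWS'. ROWS is JSON, a list of rows, each a list of 7 numbers: the shift along the tool's x, y, z in cm, then the turn, a rotation vector about the tool's x, y, z in degrees, then the finger opening in cm, from 0 to 8.54. A call has 1 to 20 rows; each row shifts and turns the commanded pose from where the row before left it, along the tool's axes as they then stand; what a row does not reach is not made up. A row lasts 1/10 s, in which the tool goes at most 50 mm and 8.59 degrees, less where a joint would pass 70% of its speed; a pose out of reach is approached as far as the arm can. A call with a gripper value outside its range is refused whole. The fingers move at their own pace and stop on an object; the grip force is fixed at half the most. Time passes only in rows, so rows that do not move let the fingers close. It gives the time, the measured TCP pose, the force, the opening and the grip force at its end, in the units of the state.
- robot.get_state(): the state, without advancing time (a new reading comes with each control period).
- robot.get_image(name): name is "side" or "top" or "wrist"; returns the picture (400x640x3 uint8, blue, green, red); there is no depth.
- robot.camera_model(name): a dict with "mtx" (3x3 intrinsics, pixels), "camera_from_world" (4x4, takes a point from world to camera coordinates); the wrist camera has in their place "tool_from_camera" (4x4, takes a point from camera to tool coordinates, whose origin is the TCP and whose axes are the flange's). Camera axes: x right, y down, z forward; pixel columns grow to the right and rows downward; lengths in m; the calibration is good to about 2 mm. A picture is of the moment at which its call begins: read the wrist's pose just before it. camera_model takes no time and is no camera call.
- robot.job_done(): hands the job in; it is judged then, once.
The state is a dict: "time_s": time; "q": joint angles; "qvel": joint speeds; "tau": joint torques, N m; "ee_pos": TCP position; "tool_rot": TCP orientation; "force": force on the tool from outside, world axes, zero at the start; "moment": the same for the moment, N m; "opening": opening from 0.0 (shut) to 1.0 (fully open); "grasp_force": force on a finger pad.
Only numpy, scipy, OpenCV 4.12 (cv2) and the standard library are available. Lean on these libraries where they do the work, as an engineer would, in place of code of your own. Each camera call takes 0.05 s, during which the arm holds its last target. There are 200 camera calls.

TASK

Lift the red cover off its pot and stand it on the cork mat, then take the brass seal from the pot and stand it upright on the round brass mark in the jig, between punch and anvil, and let go. Press the jig's pedal right down to its stop, hold it there a moment so the punch drives the seal against the anvil, and let the pedal come back up. Leave the seal standing in the jig, put the red cover back fully home on its own pot, and do not disturb the blue-covered pot or the tools lying about.

Things in the scene. Friction and masses are not known exactly. Their poses are not given: they have to be found in the camera images.
- cover_red: loose red cylindrical cover, 68 mm across, walls 4 mm, red part 75 mm high, open below (inner diameter 60 mm, inner height 69 mm), with a brass knob on top (24 mm diameter, from 75 to 103 mm above the rim). Origin: centre of its lower rim; z up along its axis. 0.13 kg
- pot_red: fixed aluminium pot base belonging to the red cover: flange 80 mm across and 14 mm high, the cover's rim rests on it (cover origin 14 mm above pot origin); in its middle a raised boss 53 mm across, top at 24 mm, locates the cover; the seal starts standing on the boss, hidden below the cover. Origin: centre of the underside
- cover_blue: same as the red cover but blue, sitting on a second identical pot; to be left alone. Origin: centre of its lower rim
- pot_blue: the identical fixed pot base under the blue cover. Origin: centre of the underside
- seal: loose brass seal, an upright turned part 52 mm tall: a 24 mm diameter barrel from the foot to 38 mm up, a 16 mm neck, then a 20 mm head. Origin: centre of its foot; z up along its axis. About 0.14 kg
- mat: fixed square cork mat, 120 x 120 mm, 4 mm thick, on the bench. Origin: centre of the underside
- jig: fixed marking jig: grey base plate 160 (x) x 250 (y) mm, 12 mm thick. On it along its y axis, in mm: pedal (y -105 to -45), green punch housing (y -30 to 22, 60 wide in x, top at 56), steel punch shoe (tip at y 34 at rest, 26 wide, 22 to 42 above the underside), brass mark, steel anvil (face at y 78, 50 wide, top at 48). Origin: centre of the underside
- station (a point): centre of the round brass mark (26 mm across) where the seal is to stand, on the upper face of the jig's plate, 22 mm from the anvil face and 22 mm from the resting shoe tip; axes as the jig's (y points from punch to anvil)
- pedal_pad (a point): middle of the black rubber pad (50 x 50 mm) on top of the pedal, where to press; it moves with the pedal, 85 mm in front of the hinge, at rest 59 mm above the jig's underside
- pedal_hinge (a point): the pedal's hinge axis (parallel to the jig's y), at the back (+x) end of the pedal, 52 mm above the jig's underside
- pedal (a joint): pedal angle in rad: 0 up at rest, 0.30 fully down at its stop (the pad goes down about 25 mm). A spring brings it back; it needs about 2 N at the start and 6 to 9 N at the stop. It drives the punch shoe 19 mm towards the anvil
- hammer: wooden-handled hammer lying on the bench; bystander, to be left alone
- graver: graver with a pale wooden handle (screwdriver shape); bystander, to be left alone
- brush: bench brush; bystander, to be left alone
- tin: small closed steel tin, 50 mm across, 35 mm high; bystander, to be left alone
- jar: small closed jar, 56 mm across, 75 mm high; bystander, to be left alone
- pliers: pliers with orange handles; bystander, to be left alone
Not all that is in view belongs to the job. What is shaped like the cover_red but green or turquoise is not meant.

How it is judged:
On the way, in this order (a step that is already met when the one before it is completed fails the run):
1. the red cover stands upright on the cork mat, rim down and wholly on it, let go (x of cover_red in the frame of mat between -0.034 and 0.034 m and y of cover_red in the frame of mat between -0.034 and 0.034 m and z of cover_red in the frame of mat below 0.008 m and angle between cover_red's own z axis and vertical below 0.1 rad and contact force between the fingers and cover_red below 0.1 N), for 0.2 s.
2. the seal stands upright on the brass mark between punch and anvil (within 9 mm sideways), let go (x of seal in the frame of station between -0.009 and 0.009 m and y of seal in the frame of station between -0.012 and 0.012 m and z of seal in the frame of station between -0.003 and 0.004 m and angle between seal's own z axis and vertical below 0.1 rad and contact force between the fingers and seal below 0.1 N), for 0.2 s.
3. the pedal is held down at its stop (above 0.27 rad) with the seal standing in the jig, driven against the anvil (value of joint pedal above 0.27 rad and x of seal in the frame of station between -0.009 and 0.009 m and y of seal in the frame of station between 0.006 and 0.014 m and z of seal in the frame of station between -0.003 and 0.004 m and angle between seal's own z axis and vertical below 0.1 rad), for 0.2 s.
At the end, for the whole second after the job is handed in: Seal upright on the jig against the anvil (foot centre 5-14 mm past the mark's centre towards it, 9 mm sideways, 0.1 rad); pedal up (under 0.03 rad); red cover home on its pot (axis within 7 mm, origin 10-18 mm above the pot's, 0.06 rad); both at rest (x of seal in the frame of station between -0.009 and 0.009 m and y of seal in the frame of station between 0.005 and 0.014 m and z of seal in the frame of station between -0.003 and 0.004 m and angle between seal's own z axis and vertical below 0.1 rad and value of joint pedal below 0.03 rad and horizontal distance between cover_red and pot_red below 0.007 m and z of cover_red in the frame of pot_red between 0.01 and 0.018 m and angle between cover_red's own z axis and vertical below 0.06 rad and linear speed of each of cover_red, seal below 0.02 m/s); the robot touches nothing.
It fails at once if the blue cover is shifted or lifted by more than 15 mm (distance of cover_blue from where it was at the start of the episode above 0.015 m).
It fails at once if a tool or container lying about is shifted by more than 20 mm (distance of any of hammer, graver, brush, tin, jar, pliers from where it was at the start of the episode above 0.02 m).
It fails at once if the seal or the red cover is knocked over (angle between any of seal, cover_red's own z axis and vertical above 1 rad).
It also fails if it takes over 72 s, if anything falls off the work surface, if the arm or the gripper's body presses on something with over 40 N, if the wrist force passes 120 N, or if a joint passes its speed limit or range.

## Working session

There is one attempt and no reset: what is moved stays moved. The work goes in short steps, Python scripts to look and compute and a shell command to move; the robot and the scene stay as the last step left them, time stands still between calls to the robot, and variables do not carry over. Pictures are saved under pics/ and viewed, at most 13 in all, crops included, and the job is handed in when it is done.

```bash
ls; mkdir -p pics; python3 - <<'E'
from plant import robot
import cv2,numpy as np
np.set_printoptions(precision=4,suppress=True)
s=robot.get_state();print(s)
for n in("side","top"):
    cv2.imwrite(f"pics/{n}0.png",robot.get_image(n));m=robot.camera_model(n);print(n,m)
print(robot.camera_model("wrist"))
E
```

```text
pics
{'time_s': 0.0, 'q': array([ 1.5371,  0.3594,  0.0111, -0.0004, -1.2241, -0.2881]), 'qvel': array([-0.0001,  0.0004,  0.0004, -0.0001,  0.    ,  0.0002]), 'tau': array([  0.0008, -58.3328,  29.3419,   6.9363,  -0.0059,  -0.    ]), 'ee_pos': array([0.2134, 0.6399, 0.2304]), 'tool_rot': array([ 3.0994, -0.5033, -0.0002]), 'force': array([0.3756, 0.6474, 0.075 ]), 'moment': array([0.028 , 0.0748, 0.0401]), 'grasp_force': 0.0, 'opening': 0.9997819615275109}
side {'mtx': array([[485.9457,   0.    , 322.4701],
       [  0.    , 485.9457, 202.0115],
       [  0.    ,   0.    ,   1.    ]]), 'camera_from_world': array([[ 0.6434, -0.7654, -0.0104, -0.3249],
       [-0.557 , -0.4588, -0.6923,  0.3924],
       [ 0.5252,  0.4513, -0.7215,  0.7856],
       [ 0.    ,  0.    ,  0.    ,  1.    ]])}
top {'mtx': array([[411.2851,   0.    , 315.1491],
       [  0.    , 411.2851, 199.6711],
       [  0.    ,   0.    ,   1.    ]]), 'camera_from_world': array([[-0.0075, -0.9996, -0.0271,  0.0729],
       [-0.9813,  0.0126, -0.1919,  0.56  ],
       [ 0.1921,  0.0252, -0.981 ,  0.9116],
       [ 0.    ,  0.    ,  0.    ,  1.    ]])}
{'mtx': array([[348.6335,   0.    , 317.2737],
       [  0.    , 348.6335, 202.9011],
       [  0.    ,   0.    ,   1.    ]]), 'tool_from_camera': array([[ 0.0008, -0.9632, -0.2687,  0.0693],
       [ 1.    ,  0.0009, -0.0003,  0.0007],
       [ 0.0006, -0.2687,  0.9632, -0.1414],
       [ 0.    ,  0.    ,  0.    ,  1.    ]])}
```

View pics/top0.png

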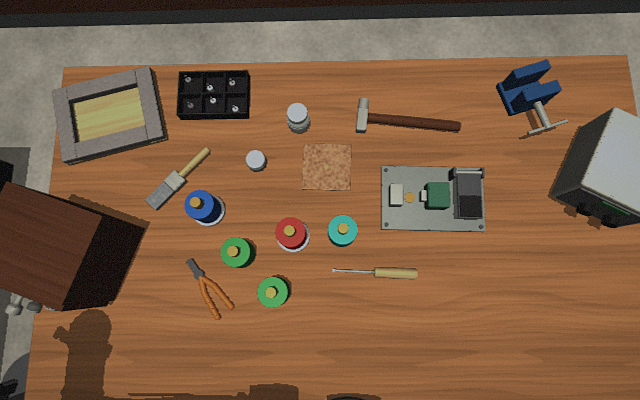

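View pics/side0.png

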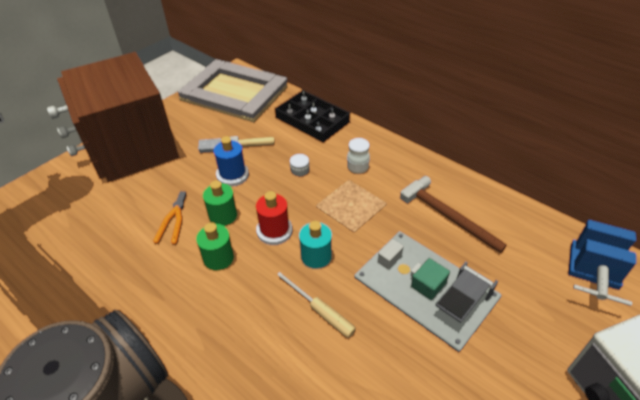

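The top view shows the red cover (knob near 290,231), the pot flange around it, and the mat at (327,167). The jig is around (432,199), with the mark near (409,198), the anvil to its left and the pedal at (468,195). The side view shows the same layout and is usable for triangulation. Next I'll measure by mask and ray.

```bash
cat > h.py <<'E'
import cv2,numpy as np
from plant import robot
from scipy.spatial.transform import Rotation as R
np.set_printoptions(precision=4,suppress=True)
def cam(n,s=None):
    m=robot.camera_model(n);K=m["mtx"]
    if n=="wrist":
        T=np.eye(4);T[:3,:3]=R.from_rotvec(s["tool_rot"]).as_matrix();T[:3,3]=s["ee_pos"]
        return K,np.linalg.inv(T@m["tool_from_camera"])
    return K,m["camera_from_world"]
def ray(c,uv):
    K,T=c;d=T[:3,:3].T@np.linalg.inv(K)@[uv[0],uv[1],1.];return -T[:3,:3].T@T[:3,3],d
def onz(c,uv,z):
    o,d=ray(c,uv);return o+d*(z-o[2])/d[2]
def tri(ca,a,cb,b):
    oa,da=ray(ca,a);ob,db=ray(cb,b)
    t=np.linalg.lstsq(np.c_[da,-db],ob-oa,rcond=None)[0];p,q=oa+da*t[0],ob+db*t[1]
    return (p+q)/2,np.linalg.norm(p-q)
def proj(c,p):
    K,T=c;q=K@(T[:3,:3]@np.asarray(p)+T[:3,3]);return q[:2]/q[2]
def blobs(im,lo,hi,roi=None,amin=15):
    m=cv2.inRange(cv2.cvtColor(im,cv2.COLOR_BGR2HSV),np.array(lo),np.array(hi))
    if roi:
        k=np.zeros_like(m);x0,y0,x1,y1=roi;k[y0:y1,x0:x1]=255;m&=k
    n,l,st,ce=cv2.connectedComponentsWithStats(m)
    return [(ce[i].round(1),st[i,4],cv2.minAreaRect(np.argwhere(l==i)[:,::-1].astype(np.float32))) for i in range(1,n) if st[i,4]>=amin]
E
python3 - <<'E'
from h import *
t=cv2.imread("pics/top0.png");s=cv2.imread("pics/side0.png");ct,cs=cam("top"),cam("side")
hs=cv2.cvtColor(t,cv2.COLOR_BGR2HSV)
for n,p in dict(knob=(289,231),mat=(327,160),mark=(409,198),green=(440,195),anvil=(395,196),plate=(390,220),pad=(468,205)).items(): print(n,hs[p[1],p[0]])
hh=cv2.cvtColor(s,cv2.COLOR_BGR2HSV)
for n,p in dict(knob=(270,198),mat=(350,205),mark=(403,269),green=(430,276),pad=(465,298)).items(): print(n,hh[p[1],p[0]])
print("top knob",blobs(t,(15,90,60),(35,255,255),(275,215,305,250)))
print("side knob",blobs(s,(10,90,60),(30,230,255),(255,185,290,212)))
print("mark t",blobs(t,(15,90,60),(35,255,255),(400,185,420,210),6))
print("mark s",blobs(s,(15,90,60),(35,255,255),(390,255,415,280),6))
print("red t",blobs(t,(0,120,50),(8,255,255),(265,205,320,255)))
print("green t",blobs(t,(50,60,20),(90,255,255),(415,175,455,215)))
v=np.vstack([s[170:350,250:410]]);cv2.imwrite("pics/c1.png",np.hstack([cv2.resize(t[140:260,270:390],(400,400),interpolation=2),cv2.resize(t[140:260,375:495],(400,400),interpolation=2)]))
E
```

```text
knob [ 25 137 168]
mat [ 13 128 152]
mark [ 20 149 170]
green [ 72  90 108]
anvil [ 32  22 175]
plate [ 50  21 145]
pad [30 36 42]
knob [ 21 151 204]
mat [ 18 106 217]
mark [ 21 149 212]
green [ 73 101 146]
pad [20 14 53]
top knob [(array([288.9, 230.4]), np.int32(97), ((289.0, 230.5), (11.0, 10.0), 90.0))]
side knob [(array([272.4, 193.6]), np.int32(574), ((272.0, 198.0), (26.0, 34.0), 90.0))]
mark t [(array([409.3, 197.1]), np.int32(87), ((409.5, 197.0), (10.0, 9.0), 90.0))]
mark s [(array([403.6, 268.8]), np.int32(90), ((403.5, 268.5), (9.0, 11.0), 90.0))]
red t [(array([290.3, 232.1]), np.int32(623), ((290.7500305175781, 231.75001525878906), (30.405597686767578, 29.698488235473633), 45.0))]
green t [(array([437.5, 195.2]), np.int32(587), ((436.7615051269531, 195.2076873779297), (27.23577880859375, 24.684160232543945), 86.8201675415039))]
```

View pics/c1.png

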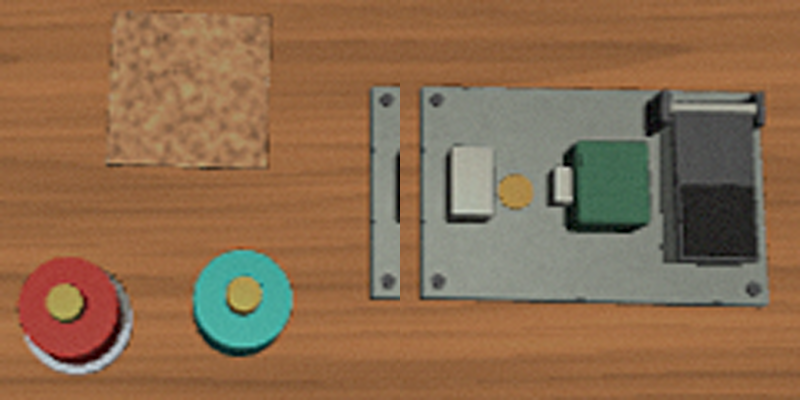

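The enlarged crop shows the mat corners at about (304,144), (351,145), (351,190) and (302,190). The jig plate corners are about (381,166), (484,167), (485,232) and (381,229), the mark is at (409,197), and the rubber pad centre is near (471,206).

```bash
python3 - <<'E'
from h import *
ct,cs=cam("top"),cam("side");s=cv2.imread("pics/side0.png")
k=onz(ct,(289.,230.5),.117);print("knob top plane",k, "side pix of it",proj(cs,k),"axis mid",proj(cs,k-[0,0,.014]))
print("tri knob", tri(ct,(289,230.5),cs,(270,194)))
g=[onz(ct,p,.012) for p in((381,166.1),(483.9,167.3),(485.1,231.5),(381,229.4))]
g=np.array(g);print(g,g.mean(0),[np.linalg.norm(g[i]-g[i-1]) for i in range(4)])
yv=(g[0]-g[1])+(g[3]-g[2]);xv=(g[0]-g[3])+(g[1]-g[2]);print("yaw deg",np.degrees(np.arctan2(-yv[0],yv[1])),np.degrees(np.arctan2(xv[1],xv[0])))
print("mark",onz(ct,(409.5,197),.012),onz(cs,(403.6,268.7),.012))
m=np.array([onz(ct,p,.004) for p in((303.6,143.6),(351.3,144.5),(350.7,190.4),(302.1,189.5))]);print("mat",m,m.mean(0))
c=m.mean(0);c[2]=.004;print("side mat pix",proj(cs,c))
print("pad",onz(ct,(471,206.3),.059))
b=blobs(s,(0,150,50),(8,255,255),(245,180,300,245));print(b)
for n,p,z in [("turq",(343,228.5),.103),("blue",(195,202),.117),("grn",(236,251),.103)]: print(n,onz(ct,p,z))
E
```

```text
knob top plane [0.4812 0.1229 0.117 ] side pix of it [269.2474 195.7466] axis mid [269.8442 200.4292]
tri knob (array([0.4814, 0.1217, 0.1225]), np.float64(0.002168934826715443))
[[ 0.6521 -0.0961  0.012 ]
 [ 0.6452 -0.3489  0.012 ]
 [ 0.4863 -0.3381  0.012 ]
 [ 0.4941 -0.0901  0.012 ]] [ 0.5694 -0.2183  0.012 ] [np.float64(0.1582047625842548), np.float64(0.2528536976849722), np.float64(0.15928802608864062), np.float64(0.24816598681312205)]
yaw deg -1.6731873085538682 -3.027965188860304
mark [ 0.5729 -0.1625  0.012 ] [ 0.5744 -0.1611  0.012 ]
mat [[ 0.7167  0.0969  0.004 ]
 [ 0.7123 -0.0243  0.004 ]
 [ 0.5931 -0.0199  0.004 ]
 [ 0.597   0.1009  0.004 ]] [0.6547 0.0384 0.004 ]
side mat pix [350.9342 205.127 ]
pad [ 0.5398 -0.2929  0.059 ]
[(array([272.6, 216.5]), np.int32(1007), ((271.6903076171875, 215.35398864746094), (41.90697479248047, 30.465702056884766), 86.18592071533203))]
turq [0.486  0.0052 0.103 ]
blue [0.5468 0.3316 0.117 ]
grn [0.439  0.2403 0.103 ]
```

```bash
cat >> h.py <<'E'
def go(x,y,z,s=None):
    s=s or robot.get_state();M=R.from_rotvec(s["tool_rot"]).as_matrix()
    print("tool shift cm",M.T@(np.array([x,y,z])-s["ee_pos"])*100,"tool y dir deg",np.degrees(np.arctan2(M[1,1],M[0,1])),"tilt",np.degrees(np.arccos(-M[2,2])),"pos",s["ee_pos"],"F",s["force"],"t",s["time_s"])
E
python3 -m jog '[[0,0,0,0,0,8.2,5],[0,0,0,0,0,8.2,5],[0,0,0,0,0,8.2,5],[0,0,0,0,0,8.2,5],[0,0,0,0,0,8.2,5],[0,0,0,0,0,8.2,5],[0,0,0,0,0,8.2,5],[0,0,0,0,0,8.2,5],[0,0,0,0,0,8.2,5]]'
python3 -c "
from h import *
go(.4812,.1225,.17)"
```

```text
time_s: 1.0
ee_pos: [0.2134, 0.6401, 0.2307]
tool_rot: [2.17, -2.27, 0.001]
force: [0.6, -0.5, 0.1]
opening: 0.583
grasp_force: 0.0
tool shift cm [ 50.491  -29.0811   6.1189] tool y dir deg 177.41950319187225 tilt 0.05831908628716489 pos [0.2134 0.6401 0.2307] F [ 0.6058 -0.4643  0.1032] t 1.0
```

```bash
python3 -m jog '[[3.37,-1.94,0.2,0,0,0,5],[3.37,-1.94,0.2,0,0,0,5],[3.37,-1.94,0.2,0,0,0,5],[3.37,-1.94,0.2,0,0,0,5],[3.37,-1.94,0.2,0,0,0,5],[3.37,-1.94,0.2,0,0,0,5],[3.37,-1.94,0.2,0,0,0,5],[3.37,-1.94,0.2,0,0,0,5],[3.37,-1.94,0.2,0,0,0,5],[3.37,-1.94,0.2,0,0,0,5],[3.37,-1.94,0.2,0,0,0,5],[3.37,-1.94,0.2,0,0,0,5],[3.37,-1.94,0.2,0,0,0,5],[3.37,-1.94,0.2,0,0,0,5],[3.31,-1.92,0.2,0,0,0,5],[0,0,1,0,0,0,5],[0,0,1,0,0,0,5],[0,0,1,0,0,0,5],[0,0,0,0,0,0,5]]'
python3 - <<'E'
from h import *
s=robot.get_state();im=robot.get_image("wrist");cv2.imwrite("pics/w1.png",im);c=cam("wrist",s)
go(.4812,.1225,.093,s)
print(proj(c,[.4812,.1225,.117]),proj(c,[.4812,.1225,.089]))
E
```

```text
time_s: 2.9
ee_pos: [0.4831, 0.1247, 0.1695]
tool_rot: [2.177, -2.261, -0.001]
force: [0.6, 0.2, 0.0]
opening: 0.585
grasp_force: 0.0
tool shift cm [0.2168 0.1601 7.6548] tool y dir deg 177.82309686615636 tilt 0.17130314670868943 pos [0.4831 0.1247 0.1695] F [0.5515 0.1823 0.0038] t 2.9
[321.7818 223.6135] [321.1787 209.9104]
```

View pics/w1.png

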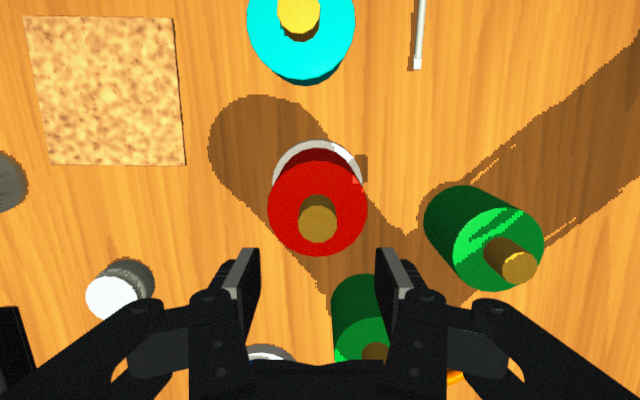

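The wrist view shows the red cover's knob top at (317,223), where I predicted (322,224), so they agree to about 2 mm. I'll go down and grip.

```bash
python3 -m jog '[[0.2,0,1.5,0,0,0,5],[0,0,1.5,0,0,0,5],[0,0,1.5,0,0,0,5],[0,0,1.5,0,0,0,5],[0,0,1,0,0,0,5],[0,0,0.65,0,0,0,5],[0,0,0,0,0,0,5],[0,0,0,0,0,0,0],[0,0,0,0,0,0,0],[0,0,0,0,0,0,0],[0,0,0,0,0,0,0],[0,0,0,0,0,0,0],[0,0,0,0,0,0,0],[0,0,0,0,0,0,0]]'
python3 -c "
from h import *
go(.6547,.0384,.2)"
```

```text
time_s: 4.35
ee_pos: [0.4847, 0.1227, 0.0955]
tool_rot: [-2.177, 2.263, -0.0]
force: [-2.0, 0.7, 5.8]
opening: 0.243
grasp_force: 58.8
tool shift cm [  7.7533 -17.328  -10.4407] tool y dir deg 177.77170913390464 tilt 0.06442811072242398 pos [0.4847 0.1227 0.0955] F [-1.9844  0.672   5.7743] t 4.35
```

```bash
python3 -m jog '[[0,0,-0.5,0,0,0,0],[0,0,-1,0,0,0,0],[0,0,-1.5,0,0,0,0],[0,0,-1.5,0,0,0,0],[0,0,-1.5,0,0,0,0],[0,0,-1.5,0,0,0,0],[0,0,-1.5,0,0,0,0],[0,0,0,0,0,0,0]]'
python3 -c "
from h import *
go(.6547,.0384,.1)"
```

```text
time_s: 5.15
ee_pos: [0.4854, 0.123, 0.1872]
tool_rot: [-2.175, 2.261, -0.002]
force: [-0.3, -0.5, -1.4]
opening: 0.242
grasp_force: 58.8
tool shift cm [  7.8145 -17.2161   8.7669] tool y dir deg 177.7775500759247 tilt 0.23246907204607273 pos [0.4854 0.123  0.1872] F [-0.2594 -0.4771 -1.4416] t 5.15
```

```bash
python3 -m jog '[[0.97,-2.15,0,0,0,0,0],[0.97,-2.15,0,0,0,0,0],[0.97,-2.15,0,0,0,0,0],[0.97,-2.15,0,0,0,0,0],[0.97,-2.15,0,0,0,0,0],[0.97,-2.15,0,0,0,0,0],[0.97,-2.15,0,0,0,0,0],[0.97,-2.15,0,0,0,0,0],[0,0,1.5,0,0,0,0],[0,0,1.5,0,0,0,0],[0,0,1.5,0,0,0,0],[0,0,1.5,0,0,0,0],[0,0,1.5,0,0,0,0],[0,0,1,0,0,0,0],[0,0,0.5,0,0,0,0],[0,0,0,0,0,0,0],[0,0,0,0,0,0,0]]'
python3 -c "
from h import *
go(.6547,.0384,.0855)"
```

```text
time_s: 6.85
ee_pos: [0.6535, 0.0383, 0.0953]
tool_rot: [-2.178, 2.264, -0.001]
force: [-0.4, -0.3, -1.4]
opening: 0.245
grasp_force: 59.1
tool shift cm [-0.0173 -0.1217  0.9775] tool y dir deg 177.77310021858779 tilt 0.03635633063316097 pos [0.6535 0.0383 0.0953] F [-0.3911 -0.2801 -1.3931] t 6.85
```

```bash
python3 -m jog '[[0,0,0.4,0,0,0,0],[0,0,0.2,0,0,0,0],[0,0,0.2,0,0,0,0],[0,0,0.15,0,0,0,0],[0,0,0.1,0,0,0,0],[0,0,0,0,0,0,0],[0,0,0,0,0,0,0]]'
python3 -c "
from h import *
go(.6547,.0384,.0855)"
```

```text
time_s: 7.55
ee_pos: [0.6532, 0.0382, 0.0856]
tool_rot: [-2.178, 2.264, -0.001]
force: [-3.7, 0.6, 7.1]
opening: 0.249
grasp_force: 59.9
tool shift cm [-0.0284 -0.1497  0.0107] tool y dir deg 177.78611432627898 tilt 0.0399603897207542 pos [0.6532 0.0382 0.0856] F [-3.6625  0.636   7.1094] t 7.55
```

```bash
python3 -m jog '[[0,0,0,0,0,0,5],[0,0,0,0,0,0,5],[0,0,0,0,0,0,5],[0,0,0,0,0,0,5],[0,0,0,0,0,0,5],[0,0,-1.5,0,0,0,5],[0,0,-2,0,0,0,5],[0,0,-2,0,0,0,5],[0,0,-2,0,0,0,5],[0,0,-2,0,0,0,5],[0,0,0,0,0,0,5]]'
python3 - <<'E'
from h import *
s=robot.get_state();go(.484,.1225,.18,s)
s2=robot.get_image("side");t=robot.get_image("top");cv2.imwrite("pics/side1.png",s2);cv2.imwrite("pics/top1.png",t)
print(blobs(t,(15,90,60),(35,255,255),(270,210,305,255)),blobs(t,(0,120,50),(8,255,255),(265,120,370,255)))
cv2.imwrite("pics/c2.png",np.hstack([cv2.resize(t[140:260,270:390],(400,400)),cv2.resize(s2[150:270,240:390],(500,400))])[:, :800])
E
```

```text
time_s: 8.65
ee_pos: [0.6551, 0.0385, 0.1841]
tool_rot: [-2.175, 2.26, -0.006]
force: [0.2, 0.5, 1.2]
opening: 0.588
grasp_force: 0.0
tool shift cm [-7.7398 17.4193  0.3086] tool y dir deg 177.7938993272373 tilt 0.3663194855230416 pos [0.6551 0.0385 0.1841] F [0.1701 0.5111 1.2038] t 8.65
[(array([292.7, 233.3]), np.int32(80), ((292.5, 234.0), (10.0, 9.0), 90.0))] [(array([326.8, 165.3]), np.int32(505), ((327.0, 165.0), (32.0, 28.0), 90.0))]
```

View pics/c2.png

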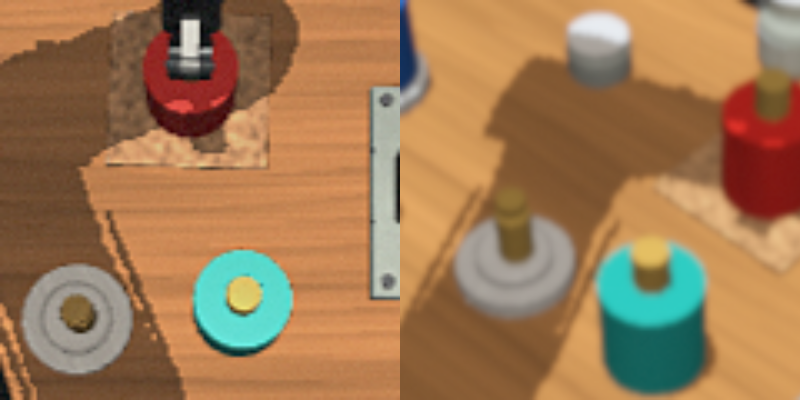

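The cover stands on the mat. The seal is uncovered, standing on the pot with its head near top pixel (292,232) and the pot ring centred at (293,236). I'll move over it and measure with the wrist camera.

```bash
python3 -m jog '[[-0.97,2.18,0,0,0,0,5],[-0.97,2.18,0,0,0,0,5],[-0.97,2.18,0,0,0,0,5],[-0.97,2.18,0,0,0,0,5],[-0.97,2.18,0,0,0,0,5],[-0.97,2.18,0,0,0,0,5],[-0.97,2.18,0,0,0,0,5],[-0.97,2.18,0,0,0,0,5],[0,0,2,0,0,0,5],[0,0,2,0,0,0,5],[0,0,0,0,0,0,5],[0,0,0,0,0,0,5]]'
python3 - <<'E'
from h import *
s=robot.get_state();im=robot.get_image("wrist");c=cam("wrist",s)
cv2.imwrite("pics/w2.png",im[60:360,100:540])
go(.484,.1227,.039,s);ct=cam("top")
print("pot top view",onz(ct,(293.1,235.7),.014),"head",onz(ct,(292.2,232.2),.076))
print(proj(c,[.4845,.1227,.076]),proj(c,[.4845,.1227,.014]))
print(blobs(im,(15,90,60),(35,255,255),(250,100,400,380)))
E
```

```text
time_s: 9.95
ee_pos: [0.4817, 0.1223, 0.1393]
tool_rot: [2.177, -2.263, 0.0]
force: [-0.0, -0.5, -0.2]
opening: 0.585
grasp_force: 0.0
tool shift cm [-0.0588 -0.2338 10.0274] tool y dir deg 177.7716635838195 tilt 0.08442894629280498 pos [0.4817 0.1223 0.1393] F [-0.0483 -0.4653 -0.2401] t 9.95
pot top view [0.4808 0.1222 0.014 ] head [0.4822 0.1193 0.076 ]
[314.3473 222.1806] [314.9621 196.9439]
[(array([319.1, 221.9]), np.int32(24623), ((324.5, 232.5), (265.0, 149.0), 90.0)), (array([315.4, 206.4]), np.int32(1390), ((315.0, 206.0), (48.0, 34.0), 90.0))]
```

View pics/w2.png

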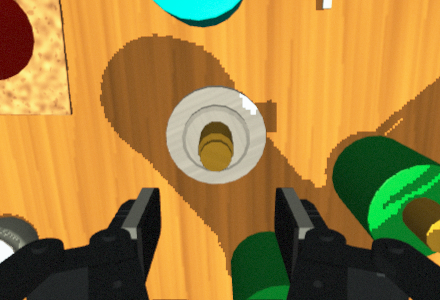

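The wrist view shows the seal upright on the boss. Its head top centre is near full-frame (315,212), and the pot ring is at (316,195). That puts the seal at about x 0.484, y 0.118, some 4 mm off the pot centre in y.

```bash
python3 -m jog '[[0.43,-0.2,1.5,0,0,0,5],[0,0,1.5,0,0,0,5],[0,0,1.5,0,0,0,5],[0,0,1.5,0,0,0,5],[0,0,1.5,0,0,0,5],[0,0,1.5,0,0,0,5],[0,0,1,0,0,0,5],[0,0,0,0,0,0,5],[0,0,0,0,0,0,5]]'
python3 -c "
from h import *
go(.484,.118,.039)"
```

```text
time_s: 10.9
ee_pos: [0.4842, 0.1183, 0.0398]
tool_rot: [-2.177, 2.264, -0.0]
force: [0.6, -0.4, -0.9]
opening: 0.588
grasp_force: 0.0
tool shift cm [0.0316 0.017  0.0836] tool y dir deg 177.76689246396285 tilt 0.02544270367811037 pos [0.4842 0.1183 0.0398] F [ 0.5889 -0.3865 -0.8693] t 10.9
```

Next: grip, then lift 8 cm.

```bash
python3 -m jog '[[0,0,0,0,0,0,0],[0,0,0,0,0,0,0],[0,0,0,0,0,0,0],[0,0,0,0,0,0,0],[0,0,0,0,0,0,0],[0,0,0,0,0,0,0],[0,0,0,0,0,0,0]]'
python3 -m jog '[[0,0,-0.5,0,0,0,0],[0,0,-1,0,0,0,0],[0,0,-2,0,0,0,0],[0,0,-2,0,0,0,0],[0,0,-2,0,0,0,0],[0,0,-2,0,0,0,0],[0,0,-1.5,0,0,0,0],[0,0,0,0,0,0,0],[0,0,0,0,0,0,0]]'
python3 -c "
from h import *
go(.5735,-.130,.14)"
```

```text
time_s: 11.6
ee_pos: [0.4841, 0.1184, 0.0402]
tool_rot: [-2.177, 2.263, -0.001]
force: [-2.0, -0.9, 5.8]
opening: 0.257
grasp_force: 58.5
time_s: 12.5
ee_pos: [0.4835, 0.1182, 0.1495]
tool_rot: [-2.177, 2.264, 0.0]
force: [-0.9, -0.3, -2.7]
opening: 0.256
grasp_force: 58.9
tool shift cm [24.4451 -9.9674  0.9371] tool y dir deg 177.7485677578157 tilt 0.04910987312957179 pos [0.4835 0.1182 0.1495] F [-0.9362 -0.2775 -2.7462] t 12.5
```

```bash
python3 -m jog '[[2.04,-0.83,0,0,0,0,0],[2.04,-0.83,0,0,0,0,0],[2.04,-0.83,0,0,0,0,0],[2.04,-0.83,0,0,0,0,0],[2.04,-0.83,0,0,0,0,0],[2.04,-0.83,0,0,0,0,0],[2.04,-0.83,0,0,0,0,0],[2.04,-0.83,0,0,0,0,0],[2.04,-0.83,0,0,0,0,0],[2.04,-0.83,0,0,0,0,0],[2.04,-0.83,0,0,0,0,0],[2.04,-0.83,0,0,0,0,0],[0,0,0,0,0,0,0],[0,0,0,0,0,0,0]]'
python3 - <<'E'
from h import *
s=robot.get_state();im=robot.get_image("wrist");c=cam("wrist",s)
cv2.imwrite("pics/w3.png",im)
go(.574,-.162,.04,s)
print(proj(c,[.574,-.162,.012]))
for b in blobs(im,(15,90,60),(35,255,255),(200,50,450,300)): print(b,onz(c,b[0],.012))
E
```

```text
time_s: 13.9
ee_pos: [0.5729, -0.1306, 0.1479]
tool_rot: [2.175, -2.265, -0.003]
force: [0.0, 0.3, -0.2]
opening: 0.252
grasp_force: 59.0
tool shift cm [ 3.1318 -0.2667 10.79  ] tool y dir deg 177.68483594575252 tilt 0.13898570122401063 pos [ 0.5729 -0.1306  0.1479] F [ 0.0154  0.3257 -0.1714] t 13.9
[315.1809 154.6822]
(array([343.3, 213.3]), np.int32(20997), ((324.5, 174.49998474121094), (248.99996948242188, 248.99996948242188), 90.0)) [ 0.5526 -0.1123  0.012 ]
(array([314.6, 154.4]), np.int32(840), ((315.0, 154.0), (32.0, 32.0), 0.0)) [ 0.5745 -0.1622  0.012 ]
```

View pics/w3.png

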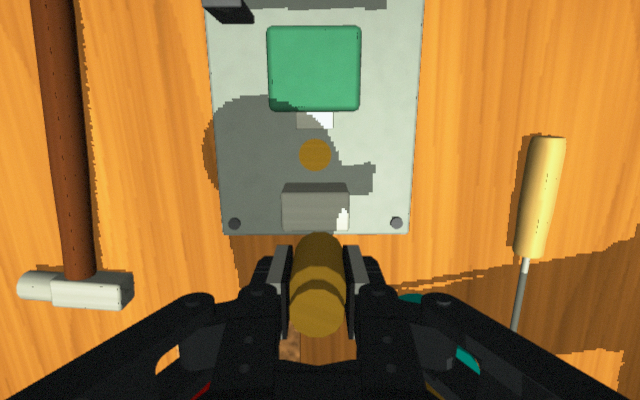

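The wrist view shows the mark at (315,154), which gives (0.5745, -0.162). The seal is held upright with its head top near (318,311). I'll check how far the seal sits off centre in the grip.

```bash
python3 - <<'E'
from h import *
m=robot.camera_model("wrist");T=np.linalg.inv(m["tool_from_camera"]);c=(m["mtx"],T)
for dx in(-.005,0,.005):
    print(dx,"head centre",proj(c,[dx,0,-.036]),"head near edge",proj(c,[dx-.01,0,-.036]),"foot far edge",proj(c,[dx+.012,0,.016]))
im=cv2.imread("pics/w3.png");print(im[225:350:3,318].tolist())
E
```

```text
-0.005 head centre [319.9079 326.2155] head near edge [319.8279 350.5703] foot far edge [319.2726 238.938 ]
0 head centre [319.9493 313.6283] head near edge [319.8675 338.5265] foot far edge [319.2972 229.1768]
0.005 head centre [319.9915 300.7554] head near edge [319.9079 326.2155] foot far edge [319.3223 219.2567]
[[113, 129, 126], [115, 129, 127], [80, 101, 102], [20, 60, 80], [20, 64, 79], [14, 58, 78], [20, 61, 83], [16, 62, 81], [1, 60, 78], [19, 63, 83], [11, 62, 80], [13, 60, 80], [16, 61, 81], [21, 60, 80], [30, 102, 135], [34, 110, 143], [27, 107, 142], [28, 107, 145], [31, 84, 110], [21, 62, 82], [25, 66, 84], [23, 67, 88], [33, 112, 152], [35, 114, 152], [28, 113, 148], [33, 114, 149], [37, 115, 153], [36, 115, 154], [32, 108, 143], [25, 107, 144], [31, 109, 144], [33, 111, 147], [29, 112, 148], [41, 115, 154], [30, 110, 145], [36, 112, 146], [32, 108, 145], [30, 109, 144], [36, 89, 135], [39, 87, 135], [33, 84, 134], [31, 84, 131]]
```

The seal is centred in the grip to within 1 mm. I'll move over the mark and down to about 6 mm above it.

```bash
python3 -m jog '[[1.5,-0.15,0,0,0,0,0],[1.63,-0.15,0,0,0,0,0],[0,0,0,0,0,0,0],[0,0,1.5,0,0,0,0],[0,0,2,0,0,0,0],[0,0,2,0,0,0,0],[0,0,2,0,0,0,0],[0,0,1.5,0,0,0,0],[0,0,1.5,0,0,0,0],[0,0,0.9,0,0,0,0],[0,0,0,0,0,0,0],[0,0,0,0,0,0,0]]'
python3 -c "
from h import *
go(.5745,-.162,.0282)"
```

```text
time_s: 15.15
ee_pos: [0.5757, -0.1619, 0.0357]
tool_rot: [-2.178, 2.264, -0.001]
force: [-0.1, -0.1, -1.0]
opening: 0.25
grasp_force: 59.0
tool shift cm [0.0164 0.1236 0.7479] tool y dir deg 177.76906818076694 tilt 0.01880173154094279 pos [ 0.5757 -0.1619  0.0357] F [-0.103  -0.1145 -0.9983] t 15.15
```

```bash
python3 -m jog '[[0,0.12,0.3,0,0,0,0],[0,0,0.2,0,0,0,0],[0,0,0.15,0,0,0,0],[0,0,0.1,0,0,0,0],[0,0,0.05,0,0,0,0],[0,0,0,0,0,0,0],[0,0,0,0,0,0,0]]'
python3 -c "
from h import *
go(.5745,-.162,.0282)"
```

```text
time_s: 15.85
ee_pos: [0.5743, -0.1617, 0.0282]
tool_rot: [-2.178, 2.264, -0.001]
force: [-2.5, 0.9, 6.0]
opening: 0.256
grasp_force: 59.8
tool shift cm [ 0.0276 -0.0172  0.0002] tool y dir deg 177.78078722390796 tilt 0.02501420066193669 pos [ 0.5743 -0.1617  0.0282] F [-2.5438  0.8961  6.0397] t 15.85
```

```bash
python3 -m jog '[[0,0,0,0,0,0,4.5],[0,0,0,0,0,0,4.5],[0,0,0,0,0,0,4.5],[0,0,0,0,0,0,4.5],[0,0,0,0,0,0,4.5],[0,0,-1,0,0,0,4.5],[0,0,-2,0,0,0,4.5],[0,0,-2,0,0,0,4.5],[0,0,-2,0,0,0,4.5],[0,0,-2,0,0,0,4.5],[0,0,-2,0,0,0,4.5],[-1.5,0,0,0,0,0,4.5],[-1.5,0,0,0,0,0,4.5],[0,0,0,0,0,0,0],[0,0,0,0,0,0,0]]'
python3 - <<'E'
from h import *
s=robot.get_state();im=robot.get_image("wrist");c=cam("wrist",s);t=robot.get_image("top");sd=robot.get_image("side")
go(.541,-.293,.08,s)
for p in([.5745,-.162,.064],[.5745,-.162,.012]): print(proj(c,p),proj(cam("side"),p))
cv2.imwrite("pics/c3.png",np.hstack([cv2.resize(im[40:340,180:460],(420,450)),cv2.resize(sd[230:330,350:435],(380,450))]))
E
```

```text
time_s: 17.35
ee_pos: [0.575, -0.1309, 0.1367]
tool_rot: [2.179, -2.262, -0.001]
force: [-0.4, 0.9, 0.3]
opening: 0.199
grasp_force: 0.0
tool shift cm [16.3271  2.7792  5.6768] tool y dir deg 177.83811230160129 tilt 0.07184600780594583 pos [ 0.575  -0.1309  0.1367] F [-0.4131  0.8852  0.2673] t 17.35
[317.6943 168.9199] [406.863 253.421]
[317.579  156.9708] [403.9756 268.9019]
```

View pics/c3.png

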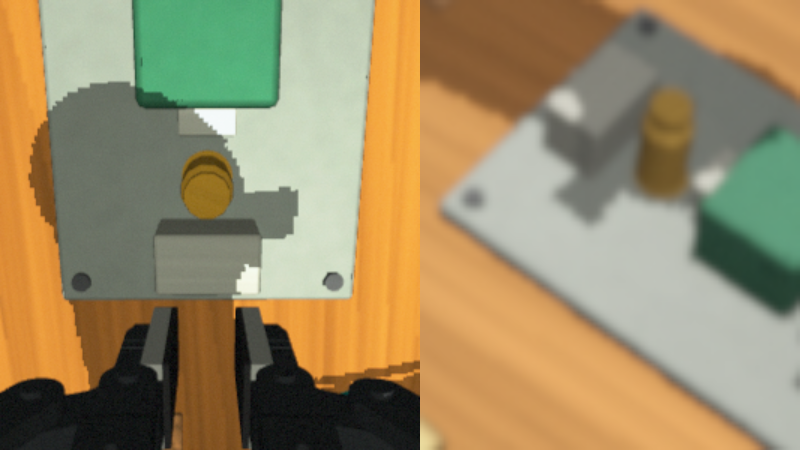

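The seal stands upright on the mark: head at (318,169), predicted (318,169). Next, over the pedal pad with the fingers shut.

```bash
python3 -m jog '[[2.04,0.35,0,0,0,0,0],[2.04,0.35,0,0,0,0,0],[2.04,0.35,0,0,0,0,0],[2.04,0.35,0,0,0,0,0],[2.04,0.35,0,0,0,0,0],[2.04,0.35,0,0,0,0,0],[2.04,0.35,0,0,0,0,0],[2.04,0.35,0,0,0,0,0],[0,0,1.5,0,0,0,0],[0,0,2,0,0,0,0],[0,0,1.5,0,0,0,0],[0,0,0,0,0,0,0],[0,0,0,0,0,0,0]]'
python3 -c "
from h import *
go(.541,-.293,.059)"
```

```text
time_s: 18.8
ee_pos: [0.541, -0.294, 0.0872]
tool_rot: [2.177, -2.264, -0.001]
force: [0.3, 0.2, 0.7]
opening: -0.003
grasp_force: 0.0
tool shift cm [-0.1014 -0.0009  2.8241] tool y dir deg 177.75473008022954 tilt 0.05078917613395012 pos [ 0.541  -0.294   0.0872] F [0.3126 0.2022 0.6555] t 18.8
```

```bash
python3 -m jog '[[0,0,1,0,0,0,0],[0,0,1,0,0,0,0],[0,0,0.5,0,0,0,0],[0,0,0.3,0,0,0,0],[0,0,0.2,0,0,0,0],[0,0,0.2,0,0,0,0],[0,0,0.2,0,0,0,0],[0,0,0.2,0,0,0,0],[0,0,0.2,0,0,0,0],[0,0,0.2,0,0,0,0],[0,0,0.2,0,0,0,0],[0,0,0.2,0,0,0,0],[0,0,0.2,0,0,0,0],[0,0,0.2,0,0,0,0],[0,0,0.2,0,0,0,0],[0,0,0.1,0,0,0,0],[0,0,0,0,0,0,0]]'
python3 -c "
from h import *
go(.541,-.293,.034)"
```

```text
time_s: 20.5
ee_pos: [0.5422, -0.2938, 0.0369]
tool_rot: [-2.177, 2.263, -0.003]
force: [-2.8, 2.7, 8.3]
opening: 0.003
grasp_force: 3.8
tool shift cm [-0.0735  0.1258  0.2918] tool y dir deg 177.79223609704184 tilt 0.12285882220798516 pos [ 0.5422 -0.2938  0.0369] F [-2.7976  2.7016  8.2547] t 20.5
```

```bash
python3 -m jog '[[0,0,0.1,0,0,0,0],[0,0,0.1,0,0,0,0],[0,0,0.1,0,0,0,0],[0,0,0.1,0,0,0,0],[0,0,0,0,0,0,0]]'; python3 -m jog '[[0,0,0.1,0,0,0,0],[0,0,0.1,0,0,0,0],[0,0,0,0,0,0,0]]'
```

```text
time_s: 21.0
ee_pos: [0.5427, -0.2939, 0.0349]
tool_rot: [-2.178, 2.262, -0.005]
force: [-5.8, 6.2, 22.7]
opening: -0.003
grasp_force: 11.2
time_s: 21.3
ee_pos: [0.543, -0.294, 0.0344]
tool_rot: [-2.178, 2.261, -0.007]
force: [-9.0, 8.9, 33.2]
opening: -0.002
grasp_force: 17.5
```

The force climbed steeply, so the pedal is at its stop. I'll hold it, then let it come up.

```bash
python3 -m jog '[[0,0,0,0,0,0,0],[0,0,0,0,0,0,0],[0,0,0,0,0,0,0],[0,0,0,0,0,0,0],[0,0,0,0,0,0,0]]'
python3 - <<'E'
from h import *
cv2.imwrite("pics/side2.png",robot.get_image("side"))
E
python3 -m jog '[[0,0,-0.4,0,0,0,0],[0,0,-0.4,0,0,0,0],[0,0,-0.4,0,0,0,0],[0,0,-0.4,0,0,0,0],[0,0,-0.4,0,0,0,0],[0,0,-0.4,0,0,0,0],[0,0,-0.5,0,0,0,0],[0,0,-0.5,0,0,0,0],[0,0,-1,0,0,0,0],[0,0,-2,0,0,0,5],[0,0,-2,0,0,0,5],[0,0,-2,0,0,0,5],[-2,0,-2,0,0,0,5],[-2,0,-2,0,0,0,5],[-2,0,0,0,0,0,5],[-2,0,0,0,0,0,5],[-2,0,0,0,0,0,5],[-2,0,0,0,0,0,5],[0,0,0,0,0,0,5]]'
python3 - <<'E'
from h import *
s=robot.get_state();im=robot.get_image("wrist");sd=robot.get_image("side")
s2=cv2.imread("pics/side2.png");c=cam("wrist",s)
go(.6532,.0382,.186,s)
y=np.array([.0385,.9993])
for d in(0,.01):
    p=np.array([.5745+d*y[0],-.162+d*y[1],.064]);print(d,proj(c,p),proj(cam("side"),p))
cv2.imwrite("pics/c4.png",np.hstack([im[0:330,170:470],cv2.resize(sd[230:360,350:510],(400,330))]))
E
```

```text
time_s: 21.8
ee_pos: [0.543, -0.294, 0.0344]
tool_rot: [-2.178, 2.261, -0.007]
force: [-9.2, 8.0, 32.6]
opening: -0.004
grasp_force: 17.4
time_s: 23.75
ee_pos: [0.5463, -0.172, 0.1752]
tool_rot: [-2.179, 2.261, -0.001]
force: [-0.2, -0.2, 0.0]
opening: 0.586
grasp_force: 0.0
tool shift cm [-21.4064  -9.9076  -1.0562] tool y dir deg 177.8738731836904 tilt 0.0871924886252451 pos [ 0.5463 -0.172   0.1752] F [-0.2259 -0.1766  0.0082] t 23.75
0 [282.1924 214.8319] [406.863 253.421]
0.01 [282.5173 227.2541] [402.7566 250.7745]
```

View pics/c4.png

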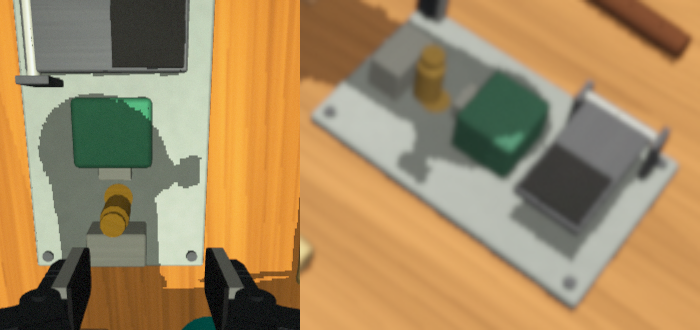

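The seal stands driven towards the anvil: wrist head at about (283,225) and side head at about (403,250), which is 8–10 mm past the mark. The pedal is back up. Now the red cover.

```bash
python3 -m jog '[[-2.14,-0.99,0,0,0,0,5],[-2.14,-0.99,0,0,0,0,5],[-2.14,-0.99,0,0,0,0,5],[-2.14,-0.99,0,0,0,0,5],[-2.14,-0.99,0,0,0,0,5],[-2.14,-0.99,0,0,0,0,5],[-2.14,-0.99,0,0,0,0,5],[-2.14,-0.99,0,0,0,0,5],[-2.14,-0.99,0,0,0,0,5],[-2.14,-0.99,0,0,0,0,5],[0,0,0,0,0,0,5],[0,0,0,0,0,0,5]]'
python3 -c "
from h import *
s=robot.get_state();im=robot.get_image('wrist');c=cam('wrist',s)
go(.6532,.0382,.0856,s)
print(proj(c,[.6532,.0382,.107]),blobs(im,(15,90,60),(35,255,200),(270,150,370,300),200))
cv2.imwrite('pics/w5.png',im[100:350,170:470])"
```

```text
time_s: 25.05
ee_pos: [0.6533, 0.037, 0.1738]
tool_rot: [2.178, -2.263, -0.001]
force: [-0.2, -0.9, -0.4]
opening: 0.588
grasp_force: 0.0
tool shift cm [-0.117   0.0051  8.8246] tool y dir deg 177.81693148103287 tilt 0.0440217853045572 pos [0.6533 0.037  0.1738] F [-0.1917 -0.8721 -0.3913] t 25.05
[318.9559 221.2543] [(array([314.4, 258.1]), np.int32(5619), ((319.5, 224.5), (149.0, 99.0), 90.0)), (array([359.8, 166.3]), np.int32(370), ((361.8661804199219, 166.31430053710938), (30.016630172729492, 18.219501495361328), 59.931419372558594)), (array([319.4, 215.9]), np.int32(1284), ((319.5, 215.5), (43.0, 35.0), 90.0))]
```

View pics/w5.png

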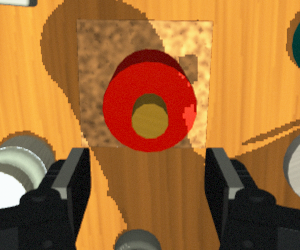

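The cover stands in the middle of the mat with its knob at (319,220), as predicted. I'll descend and grip.

```bash
python3 -m jog '[[-0.12,0,1.5,0,0,0,5],[0,0,1.5,0,0,0,5],[0,0,1.5,0,0,0,5],[0,0,1.5,0,0,0,5],[0,0,1.5,0,0,0,5],[0,0,0.8,0,0,0,5],[0,0,0.4,0,0,0,5],[0,0,0,0,0,0,5],[0,0,0,0,0,0,0],[0,0,0,0,0,0,0],[0,0,0,0,0,0,0],[0,0,0,0,0,0,0],[0,0,0,0,0,0,0],[0,0,0,0,0,0,0],[0,0,0,0,0,0,0]]'
python3 -m jog '[[0,0,-0.5,0,0,0,0],[0,0,-1,0,0,0,0],[0,0,-1.5,0,0,0,0],[0,0,-1.5,0,0,0,0],[0,0,-1.5,0,0,0,0],[0,0,-1.5,0,0,0,0],[0,0,-1.5,0,0,0,0],[0,0,0,0,0,0,0],[0,0,0,0,0,0,0]]'
python3 -c "
from h import *
go(.4847,.1227,.17)"
```

```text
time_s: 26.6
ee_pos: [0.6534, 0.0375, 0.0882]
tool_rot: [-2.177, 2.263, -0.001]
force: [-1.6, 0.6, 5.8]
opening: 0.242
grasp_force: 58.6
time_s: 27.5
ee_pos: [0.653, 0.0375, 0.1774]
tool_rot: [-2.177, 2.264, 0.0]
force: [0.4, 0.2, -0.9]
opening: 0.246
grasp_force: 58.7
tool shift cm [-7.8519 17.1523  0.7347] tool y dir deg 177.75405762909247 tilt 0.03693482501709218 pos [0.653  0.0375 0.1774] F [ 0.4238  0.2042 -0.8943] t 27.5
```

```bash
python3 -m jog '[[-0.98,2.15,0,0,0,0,0],[-0.98,2.15,0,0,0,0,0],[-0.98,2.15,0,0,0,0,0],[-0.98,2.15,0,0,0,0,0],[-0.98,2.15,0,0,0,0,0],[-0.98,2.15,0,0,0,0,0],[-0.98,2.15,0,0,0,0,0],[-0.98,2.15,0,0,0,0,0],[0,0,1.5,0,0,0,0],[0,0,1.5,0,0,0,0],[0,0,1.5,0,0,0,0],[0,0,1,0,0,0,0],[0,0,0.5,0,0,0,0],[0,0,0,0,0,0,0],[0,0,0,0,0,0,0]]'
python3 -c "
from h import *
go(.4843,.122,.0982)"
```

```text
time_s: 29.0
ee_pos: [0.4846, 0.1225, 0.1176]
tool_rot: [-2.178, 2.264, -0.0]
force: [0.5, -0.4, -0.5]
opening: 0.245
grasp_force: 58.9
tool shift cm [0.0507 0.0239 1.9356] tool y dir deg 177.76193395943312 tilt 0.01457758797030106 pos [0.4846 0.1225 0.1176] F [ 0.5377 -0.3893 -0.5067] t 29.0
```

```bash
python3 -m jog '[[0.05,0,0.4,0,0,0,0],[0,0,0.4,0,0,0,0],[0,0,0.3,0,0,0,0],[0,0,0.2,0,0,0,0],[0,0,0,0,0,0,0],[0,0,0,0,0,0,0]]'
python3 -m jog '[[0,0,0.2,0,0,0,0],[0,0,0.2,0,0,0,0],[0,0,0.15,0,0,0,0],[0,0,0.1,0,0,0,0],[0,0,0,0,0,0,0],[0,0,0,0,0,0,0]]'
```

```text
time_s: 29.6
ee_pos: [0.4843, 0.122, 0.1043]
tool_rot: [2.178, -2.264, 0.0]
force: [1.0, -0.7, -1.1]
opening: 0.245
grasp_force: 58.9
time_s: 30.2
ee_pos: [0.4843, 0.122, 0.0982]
tool_rot: [-2.178, 2.264, -0.0]
force: [-3.0, -0.4, 5.2]
opening: 0.242
grasp_force: 59.6
```

The rim passed the boss freely and seated at the expected height. Now I release and retreat.

```bash
python3 -m jog '[[0,0,0,0,0,0,5],[0,0,0,0,0,0,5],[0,0,0,0,0,0,5],[0,0,0,0,0,0,5],[0,0,0,0,0,0,5],[0,0,-1.5,0,0,0,5],[0,0,-2,0,0,0,5],[0,0,-2,0,0,0,5],[0,0,-2,0,0,0,5],[0,0,-2,0,0,0,5],[-3,2,-1,0,0,0,5],[-3,2,0,0,0,0,5],[-3,2,0,0,0,0,5],[-3,2,0,0,0,0,5],[0,0,0,0,0,0,5],[0,0,0,0,0,0,5]]'
python3 - <<'E'
from h import *
t=robot.get_image("top");sd=robot.get_image("side");a=cv2.imread("pics/top0.png");b=cv2.imread("pics/side0.png")
ct=cam("top")
print("red before/after",blobs(a,(0,120,50),(8,255,255),(265,205,320,255))[0],blobs(t,(0,120,40),(8,255,255),(265,205,320,255)))
print("side red",blobs(b,(0,150,50),(8,255,255),(245,180,300,245)),blobs(sd,(0,150,40),(8,255,255),(245,180,300,245)))
k=blobs(t,(15,90,40),(35,255,255),(275,215,305,250));print(k)
print("seal t",[(q,onz(ct,q[0],.064)) for q in blobs(t,(15,90,40),(35,255,255),(395,180,420,210))])
cv2.imwrite("pics/c6.png",np.hstack([cv2.resize(t[140:260,270:430],(440,330)),cv2.resize(sd[170:350,240:420],(330,330))]))
E
```

```text
time_s: 31.8
ee_pos: [0.4086, 0.2456, 0.2028]
tool_rot: [-2.18, 2.262, 0.0]
force: [0.7, -0.1, -0.4]
opening: 0.589
grasp_force: 0.0
red before/after (array([290.3, 232.1]), np.int32(623), ((290.7500305175781, 231.75001525878906), (30.405597686767578, 29.698488235473633), 45.0)) [(array([290.7, 232.6]), np.int32(642), ((290.0, 232.5), (31.0, 30.0), 90.0))]
side red [(array([272.6, 216.5]), np.int32(1007), ((271.6903076171875, 215.35398864746094), (41.90697479248047, 30.465702056884766), 86.18592071533203))] [(array([272.3, 216.6]), np.int32(1016), ((271.1478576660156, 215.36578369140625), (41.918209075927734, 31.438655853271484), 86.42366790771484))]
[(array([289. , 230.5]), np.int32(99), ((289.0, 230.5), (11.0, 10.0), 90.0))]
seal t [((array([408.6, 195.6]), np.int32(130), ((408.5, 195.5), (13.0, 11.0), 90.0)), array([ 0.5658, -0.1499,  0.064 ]))]
```

View pics/c6.png

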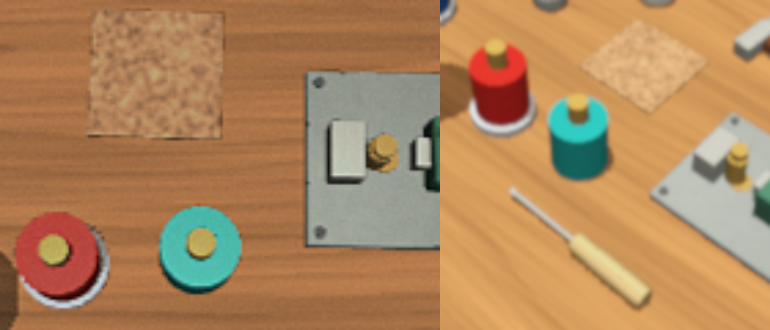

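The red cover is back home, with its blobs within half a pixel of the start in both views. The seal stands beside the anvil and the robot is clear of everything. Handing in.

```bash
python3 -c "
from plant import robot
print(robot.job_done())"
```

```text
the job is handed in; nothing more can be done
None
```

The job is handed in at about 32 s: the red cover is back on its pot, the seal stands pressed against the anvil and the pedal is up; no verdict was returned, and the last pictures matched this.

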